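Uncap the blue port

ROBOT

A 6-joint arm with a two-finger parallel gripper is mounted at the origin on the work surface. World frame = base frame: x ahead of the robot, y to its left, z up, the work surface at z = 0. Lengths are in m, angles in rad, forces in N, time in s.
With the tool pointing down it reaches from about 0.325 to 0.925 m from the base axis. Payload 3.1 kg.
Tool frame: the origin (TCP) lies at the very end of the fingers, on their centre line; the grasp point (between the pads) lies 19 mm behind it (ctrl.grip_point_offset is the distance from the TCP to the grasp point, in m); z points along the fingers, y is the direction in which the jaws open and shut (so a half turn about z gives the same grasp; the last joint's range is limited). The gripper opens to 85 mm and grips with 20 to 120 N. Pads are 22 mm wide; open, the fingers measure 114 mm over their backs; the gripper's body (76 mm by 85 mm) begins 54 mm behind the grasp point. The pads swing forward as they close: fully open they stand 13 mm farther back than shut.
Start: joints at [1.235, 0.217, 1.613, -0, 1.311, -0.112], TCP at [0.139, 0.609, 0.231] pointing down, gripper open.
Joint ranges: [-2.75, 2.75], [-0.78, 2.1], [0.31, 2.55], [-1.13, 4.27], [0.13, 2.63], [-2.58, 2.58]. Speed limits (rad/s): [2.79, 2.79, 3.14, 3.14, 3.14, 3.14].

INTERFACE

Orientations are given as a unit quaternion [w, x, y, z].
In Python, from rig import sense, viewer, order, ctrl gives the robot as it stands.
- The arm moves only by the tool jog_arm, never from a script. Its arguments are lists of equal length, an entry for each row: "gripper": the opening in per cent of the stroke, from 0 (shut) to 100 (fully open); "translation": the shift along the tool's x, y, z in m, a list of three; "roll": the turn about the tool's z in rad. A call has 1 to 8 rows; each row is the pose to reach, as a shift and turn from the pose measured when the call began, along the tool's axes at that moment; what a row does not reach only later rows make up. A row lasts 1/8 s, in which the tool goes at most 62.5 mm and 10.7 degrees, less where a joint would pass 70% of its speed; a pose out of reach is approached as far as the arm can. A call with a gripper value outside its range is refused whole. The fingers move at their own pace and stop on an object; "newtons" is the grip in N (left out, the last holds). Time passes only in rows, so rows that repeat a pose let the fingers close. It gives the time, the measured TCP pose, the force and the opening at its end, in the units of the state.
- sense(): the state, without advancing time (a new reading comes with each control period).
- viewer.snapshot(name): name is "side" or "top" or "wrist"; returns a dict with "frame" (400x640x3 uint8, red, green, blue), "mtx" (3x3 intrinsics, pixels), "position" and "rotation" of the camera in the world; the wrist camera has in their place "T_tool_cam" (4x4, takes a point from camera to tool coordinates, whose origin is the TCP and whose axes are the flange's). Camera axes: x right, y up, looking along -z (the intrinsics and any distortion apply to the point x, -y, -z); pixel columns grow to the right and rows downward; lengths in m; the calibration is good to about 2 mm. A picture is of the moment at which its call begins: read the wrist's pose just before it. There is no depth.
- order.hand_in(): hands the job in, once; it reports no verdict.
The state is a dict: "time": time; "qpos": joint angles; "joint_vel": joint speeds; "effort": joint torques, N m; "tool_pos": TCP position; "orientation": TCP orientation; "force": force on the tool from outside, world axes, zero at the start; "torque": the same for the moment, N m; "finger_gap": opening from 0.0 (shut) to 1.0 (fully open).
Only numpy, scipy, OpenCV 4.12 (cv2) and the standard library are available. Lean on these libraries where they do the work, as an engineer would, in place of code of your own. Each camera call takes 0.05 s, during which the arm holds its last target.

TASK

One port of this junction box is about to be used: unscrew its blue winged cap (about a quarter turn anticlockwise seen from above frees its coarse thread; do not wrench it off), lift it off and set it down, without dropping it, right way up in the steel tray. Leave the grey and yellow caps on their ports.

Things in the scene. Friction and masses are not known exactly. Their poses are not given: they have to be found in the camera images.
- blue_cap_wing (a point): Grip point of the loose blue plastic cap (60 g, 58 mm tall): a round skirt 50 mm across, 22 mm tall, open below, and on it one upright wing 44 mm long, 12 mm thick, 36 mm tall, to be pinched across its thickness. The point lies on the cap's axis in the wing, 22 mm above the skirt's flat top, 14 mm below the wing's top, 44 mm above the rim. z up, x along the wing, y across it.
- blue_cap: The same cap; origin at its rim's centre. It starts 2 to 15 degrees looser than hand-tight (wing square across the box's long side). Coarse thread with play: it turns easily without being raised, cannot lift until 60 degrees anticlockwise (from above) of hand-tight, is free from there to a stop at 145 (wing parallel to the long side: well free), then lifts straight up off a 16 mm barrel.
- grey_cap_wing (a point): The grey screw cap, same build as the blue one: a bystander; origin and axes as for the blue cap.
- yellow_cap_wing (a point): The yellow screw cap, same build as the blue one: a bystander; origin and axes as for the blue cap.
- box: The fixed dark junction box, 130 x 320 mm and 60 mm tall, lying flat; origin at the centre of its underside, x across the short side, y along the long side, z up. Three ports stand in a row on top at y = -95, 0 and +95 mm, on aluminium rings whose tops, where the caps' rims rest, are 63 mm above the work surface. Which cap is on which port varies.
- tray: The fixed shallow square steel tray, 150 x 150 mm outside, walls 4 mm thick and 22 mm tall, open above; origin at the centre of its underside, z up, sides along x and y; its inner floor is about 4 mm above the work surface.
There are look-alikes about, which are no part of the job. What is meant by the blue_cap is not pink, and is the smaller of those in its own colour.

How it is judged:
On the way:
1. the blue cap is unscrewed and lifted clear above its port (z of blue_cap_wing in the frame of box above 0.128 m and x of blue_cap_wing in the frame of box between -0.08 and 0.08 m and y of blue_cap_wing in the frame of box between -0.18 and 0.18 m), for 0.05 s.
At the end, for the whole second after the job is handed in: The blue cap stands upright (within 10 degrees), flat on the tray's floor, anywhere inside the tray's walls, released and at rest; the grey and yellow caps are still on their ports (within 12 mm of where they were) (x of blue_cap_wing in the frame of tray between -0.055 and 0.055 m and y of blue_cap_wing in the frame of tray between -0.055 and 0.055 m and z of blue_cap_wing in the frame of tray below 0.056 m and angle between blue_cap_wing's own z axis and vertical below 0.17 rad and linear speed of blue_cap below 0.03 m/s and distance of each of grey_cap_wing, yellow_cap_wing from where it was at the start of the episode below 0.012 m); the robot touches nothing.
It fails at once if the blue cap is forced against the thread or the box (over 80 N) (contact force between blue_cap and box above 80 N).
It fails at once if the blue cap is dropped (falls free faster than 0.8 m/s) (linear speed of blue_cap above 0.8 m/s and contact force between the fingers and blue_cap below 0.05 N).
It fails at once if the grey or the yellow cap is displaced by more than 12 mm (distance of any of grey_cap_wing, yellow_cap_wing from where it was at the start of the episode above 0.012 m).
It also fails if it takes over 42 s, if anything falls off the work surface, if the arm or the gripper's body presses on something with over 40 N, if the wrist force passes 120 N, or if a joint passes its speed limit or range.

## Working session

There is one attempt and no reset: what is moved stays moved. The work goes in short steps, Python scripts to look and compute and a tool call to move; the robot and the scene stay as the last step left them, time stands still between calls to the robot, and variables do not carry over. Pictures are saved under pics/ and viewed, and the job is handed in when it is done.

Besides the shell and the picture viewer there is one more tool, called after "Request:" as name(argument=value, ...) on one line, values as JSON. jog_arm: Moves the arm, as the interface text tells. Its arguments: {"type":"object","properties":{"gripper":{"type":"array"},"translation":{"type":"array"},"roll":{"type":"array"},"newtons":{"type":"number"}},"required":["gripper","translation","roll"]}

```bash
mkdir -p pics; ls; python3 - <<'E'
from rig import sense, viewer, order, ctrl
import cv2,numpy as np
print(sense(), ctrl.grip_point_offset)
for n in ("top","side","wrist"):
    s=viewer.snapshot(n); cv2.imwrite(f"pics/{n}0.png",s["frame"][:,:,::-1])
    print(n,{k:np.round(v,4).tolist() for k,v in s.items() if k!="frame"})
    np.savez(f"{n}0.npz",**s)
E
```

```text
pics
{'time': 0.0, 'qpos': array([ 1.23479671e+00,  2.17782316e-01,  1.61492112e+00,  1.94711001e-05,
        1.31131342e+00, -1.12219919e-01]), 'joint_vel': array([-0.00084972, -0.00115493, -0.00033297, -0.00025368, -0.00085238,
       -0.00121833]), 'effort': array([ 1.19837096e-03, -3.96833110e+01, -3.03857911e+01,  1.54222636e-05,
        9.70414840e-03,  6.63258248e-06]), 'tool_pos': array([0.13841234, 0.60864506, 0.22995761]), 'orientation': array([-2.78546640e-04,  1.11658941e-01,  9.93745849e-01, -1.17969779e-03]), 'force': array([-0.0621798 , -0.10576313, -0.03787966]), 'torque': array([-0.02683456,  0.00657381, -0.01120536]), 'finger_gap': 0.9982953397965989} 0.0187
top {'mtx': [[436.7936, 0.0, 318.6793], [0.0, 436.7936, 202.0295], [0.0, 0.0, 1.0]], 'position': [0.3317, -0.0819, 1.1527], 'rotation': [0.7036, 0.0765, -0.0724, -0.7027]}
side {'mtx': [[464.3359, 0.0, 319.5947], [0.0, 464.3359, 199.0601], [0.0, 0.0, 1.0]], 'position': [-0.0074, -0.8817, 0.8035], 'rotation': [0.8492, 0.4292, -0.1434, -0.2721]}
wrist {'mtx': [[282.2021, 0.0, 320.6763], [0.0, 282.2021, 200.002], [0.0, 0.0, 1.0]], 'T_tool_cam': [[0.0004, 0.9625, 0.2714, 0.0696], [1.0, -0.0001, -0.0012, -0.0004], [-0.0011, 0.2714, -0.9625, -0.1429], [0.0, 0.0, 0.0, 1.0]]}
```

View pics/top0.png

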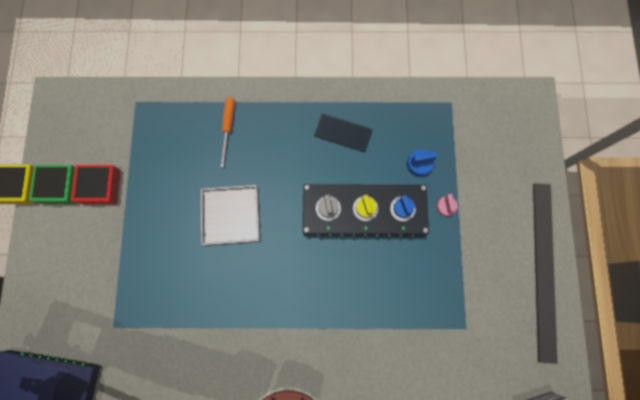

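View pics/side0.png

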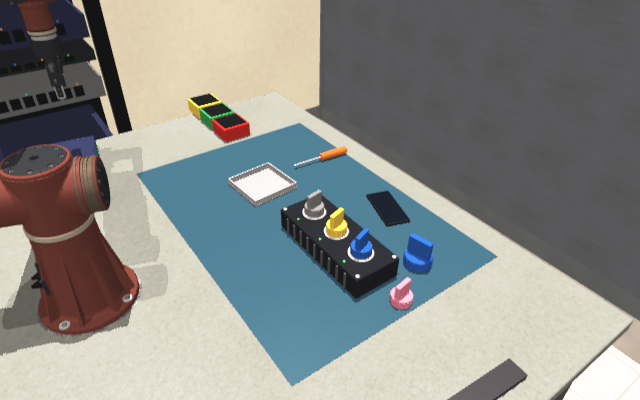

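View pics/wrist0.png

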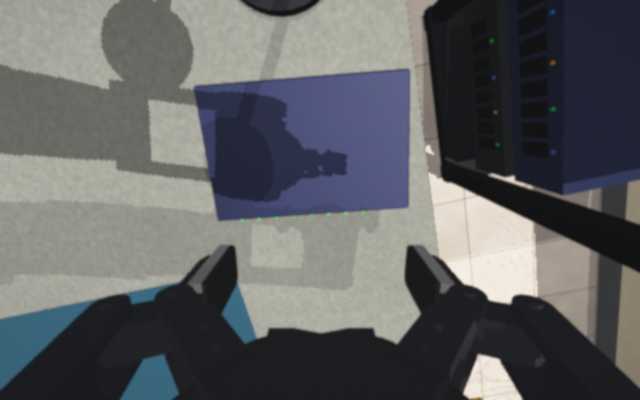

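Blue port cap is at about (403,208) in the top view; the bigger blue one at (422,161) on the mat and the pink one at (447,205) are look-alikes. The tray is at about (230,215). Next I'll measure.

```bash
cat > h.py <<'E'
import numpy as np,cv2
from scipy.spatial.transform import Rotation as R
def Rq(q): q=np.asarray(q,float); return R.from_quat([q[1],q[2],q[3],q[0]]).as_matrix()
def campose(s,st=None):
    if "T_tool_cam" in s:
        T=np.asarray(s["T_tool_cam"]); Rt=Rq(st["orientation"]); return Rt@T[:3,:3], st["tool_pos"]+Rt@T[:3,3]
    r=np.asarray(s["rotation"]); return (Rq(r) if r.size==4 else r), np.asarray(s["position"])
def ray(s,px,st=None):
    Rc,p=campose(s,st); K=np.asarray(s["mtx"])
    px=np.atleast_2d(px).astype(float)
    d=np.c_[(px[:,0]-K[0,2])/K[0,0],-(px[:,1]-K[1,2])/K[1,1],-np.ones(len(px))]
    return p,d@Rc.T
def onplane(s,px,z,st=None):
    p,d=ray(s,px,st); t=(z-p[2])/d[:,2]; return p+d*t[:,None]
def proj(s,P,st=None):
    Rc,p=campose(s,st);K=np.asarray(s["mtx"]); c=(np.atleast_2d(P)-p)@Rc
    return np.c_[K[0,2]+K[0,0]*c[:,0]/-c[:,2],K[1,2]-K[1,1]*c[:,1]/-c[:,2]]
def blobs(img,lo,hi,minA=60):
    m=cv2.inRange(cv2.cvtColor(img,cv2.COLOR_RGB2HSV),lo,hi)
    cs,_=cv2.findContours(m,cv2.RETR_EXTERNAL,cv2.CHAIN_APPROX_NONE)
    return m,[c for c in cs if cv2.contourArea(c)>minA]
E
python3 - <<'E'
from h import *
s=dict(np.load("top0.npz")); 
f=s["frame"]
cv2.imwrite("pics/topz.png",cv2.resize(f[90:270,180:480][:,:,::-1],None,fx=2.6,fy=2.6,interpolation=cv2.INTER_CUBIC))
for nm,lo,hi,z in [("blue",(105,180,60),(120,255,255),.085),("yellow",(22,150,100),(35,255,255),.085),("tray",(0,0,170),(180,40,255),.004)]:
    m,cs=blobs(f,lo,hi)
    for c in cs:
        M=cv2.moments(c); u=(M['m10']/M['m00'],M['m01']/M['m00']); print(nm,np.round(u,1),cv2.contourArea(c),cv2.boundingRect(c),onplane(s,u,z).round(4)[0], cv2.minAreaRect(c))
# black box
m=(f.max(2)<60).astype('uint8')*255
cs,_=cv2.findContours(m,cv2.RETR_EXTERNAL,cv2.CHAIN_APPROX_NONE)
for c in cs:
    if cv2.contourArea(c)>800:
        r=cv2.minAreaRect(c); print(r); b=cv2.boxPoints(r); print(onplane(s,b,.06).round(4))
E
```

```text
blue [399.9 209. ] 77.0 (396, 201, 10, 15) [ 0.5427 -0.2777  0.085 ] ((399.3275451660156, 209.0689697265625), (15.227017402648926, 7.613508701324463), 68.19859313964844)
blue [408.  204.7] 73.5 (403, 197, 10, 16) [ 0.5535 -0.2983  0.085 ] ((407.800048828125, 204.10003662109375), (15.20526123046875, 7.602630138397217), 63.43495178222656)
blue [421.  161.5] 306.5 (408, 150, 28, 24) [ 0.666  -0.3359  0.085 ] ((421.1416015625, 161.82948303222656), (25.62163734436035, 23.340778350830078), 8.746162414550781)
yellow [366.  206.3] 269.5 (357, 195, 19, 22) [ 0.5493 -0.1935  0.085 ] ((366.01220703125, 206.60975646972656), (17.959983825683594, 19.36554718017578), 38.65980911254883)
yellow [ 19.4 186.1] 358.5 (0, 165, 32, 39) [0.601  0.6816 0.085 ] ((15.5, 184.0), (38.0, 31.0), 90.0)
tray [  2.3 263.9] 79.5 (0, 256, 7, 19) [0.4111 0.7539 0.004 ] ((3.0, 265.0), (18.0, 6.0), 90.0)
tray [  5.3 226.9] 476.5 (0, 206, 14, 48) [0.5093 0.7611 0.004 ] ((6.499999046325684, 229.5), (12.999998092651367, 46.99999237060547), 0.0)
tray [230.7 215.9] 2560.5 (205, 189, 53, 55) [0.5395 0.1602 0.004 ] ((230.143829
[... 156 characters left out ...]
4 ] ((617.9999389648438, 146.99998474121094), (41.99999237060547, 15.999998092651367), -0.0)
tray [573.6 145.1] 311.5 (563, 138, 27, 20) [ 0.7384 -0.7775  0.004 ] ((576.0, 147.5), (19.0, 26.0), 90.0)
tray [329.6  58.9] 39575.0 (0, 19, 640, 144) [ 1.0008 -0.1058  0.004 ] ((319.5, 90.5), (143.0, 639.0), 90.0)
((59.99999237060547, 380.9999694824219), (79.99998474121094, 35.99999237060547), -0.0)
[[0.0935 0.6232 0.06  ]
 [0.1734 0.6348 0.06  ]
 [0.1739 0.4439 0.06  ]
 [0.0941 0.4354 0.06  ]]
((627.4024047851562, 293.1219787597656), (59.964324951171875, 28.8226318359375), 83.6598129272461)
[[ 0.407  -0.7954  0.06  ]
 [ 0.415  -0.8671  0.06  ]
 [ 0.2724 -0.8615  0.06  ]
 [ 0.2649 -0.7918  0.06  ]]
```

View pics/topz.png

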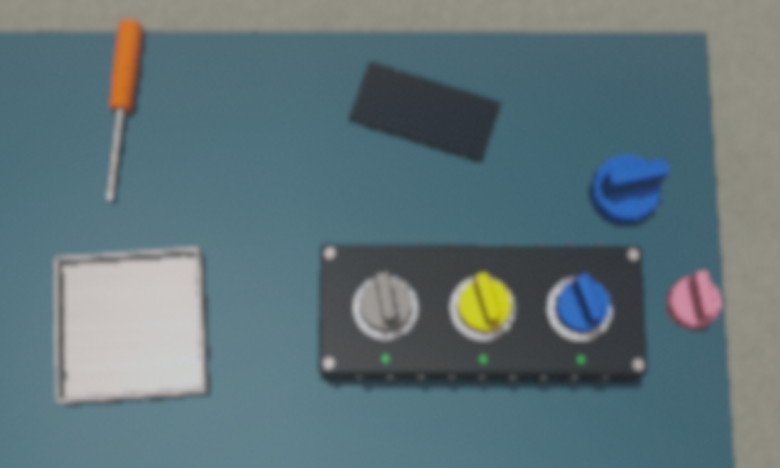

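```bash
python3 - <<'E'
from h import *
s=dict(np.load("top0.npz")); f=s["frame"]
crop=lambda z: np.array([z[0]/2.6+180,z[1]/2.6+90])
for nm,z,h in [("ringblue",(580,308),.063),("ringyel",(483,307),.063),("ringgrey",(386,306),.063),("LEDb",(581,359),.06),("LEDy",(483,359),.06),("LEDg",(386,358),.06),("s1",(329,253),.06),("s2",(634,255),.06),("s3",(328,364),.06),("s4",(638,365),.06),
  ("t1",(54,256),.022),("t2",(200,247),.022),("t3",(209,394),.022),("t4",(57,404),.022),("blue wing near",(597,327),.121),("blue wing far",(581,276),.121)]:
    print(nm,onplane(s,crop(z),h)[0].round(4))
E
```

```text
ringblue [ 0.5484 -0.2898  0.063 ]
ringyel [ 0.5493 -0.1951  0.063 ]
ringgrey [ 0.5502 -0.1003  0.063 ]
LEDb [ 0.4985 -0.2894  0.06  ]
LEDy [ 0.4984 -0.1943  0.06  ]
LEDg [ 0.4993 -0.1002  0.06  ]
s1 [ 0.6044 -0.044   0.06  ]
s2 [ 0.6025 -0.3458  0.06  ]
s3 [ 0.4934 -0.0438  0.06  ]
s4 [ 0.4927 -0.3443  0.06  ]
t1 [0.6106 0.2397 0.022 ]
t2 [0.6202 0.09   0.022 ]
t3 [0.4686 0.0762 0.022 ]
t4 [0.4584 0.2278 0.022 ]
blue wing near [ 0.519  -0.2937  0.121 ]
blue wing far [ 0.5672 -0.2808  0.121 ]
```

Request:
jog_arm(gripper=[100,100,100,100,100,100,100,100], translation=[[-0.049,-0.041,-0.004],[-0.099,-0.082,-0.008],[-0.148,-0.124,-0.011],[-0.197,-0.165,-0.015],[-0.246,-0.206,-0.019],[-0.296,-0.247,-0.022],[-0.345,-0.288,-0.026],[-0.395,-0.33,-0.03]], roll=[0.17,0.35,0.52,0.7,0.87,1.05,1.22,1.4], newtons=40)

```text
time: 1.15
tool_pos: [0.4416, 0.2103, 0.2598]
orientation: [0.0, 0.728, 0.686, -0.001]
force: [0.9, 0.1, 0.0]
finger_gap: 1.006
```

Request:
jog_arm(gripper=[100,100,100,100,100,100,100,100], translation=[[-0.058,0.016,0],[-0.116,0.032,0],[-0.174,0.048,0],[-0.232,0.063,0],[-0.29,0.08,0.005],[-0.35,0.095,0.01],[-0.41,0.11,0.015],[-0.47,0.127,0.02]], roll=[0.16,0.32,0.48,0.64,0.8,0.96,1.12,1.28])

```text
time: 2.15
tool_pos: [0.5405, -0.2683, 0.24]
orientation: [0.0, 0.994, 0.113, -0.0]
force: [1.2, -0.1, 1.3]
finger_gap: 1.0
```

```bash
python3 - <<'E'
from h import *
from rig import sense, viewer
st=sense(); s=viewer.snapshot("wrist"); np.savez("w1.npz",**s); np.savez("w1s.npz",**st)
print(st["qpos"].round(3),st["tool_pos"],st["orientation"])
cv2.imwrite("pics/w1.png",s["frame"][:,:,::-1])
print(proj(s,[[.546,-.288,.121],[.548,-.29,.063]],st))
E
```

```text
[-5.760e-01  1.650e-01  1.658e+00 -1.000e-03  1.319e+00  7.680e-01] [ 0.54053374 -0.26827148  0.24003067] [ 4.77127107e-04  9.93610410e-01  1.12862959e-01 -2.80837879e-04]
[[342.13140148 193.13015201]
 [340.56840819 179.38156019]]
```

View pics/w1.png

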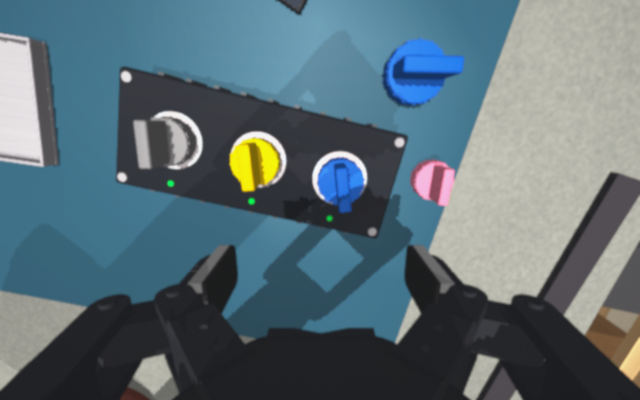

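The blue cap is at (340,178) with the ring round it, as projected; the wing runs to (346,210). I'll zoom in for the wing angle.

```bash
python3 - <<'E'
from h import *
s=dict(np.load("w1.npz")); f=s["frame"]
cv2.imwrite("pics/w1z.png",cv2.resize(f[140:230,290:400][:,:,::-1],None,fx=6,fy=6,interpolation=cv2.INTER_CUBIC))
E
```

```text
(no output)
```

View pics/w1z.png

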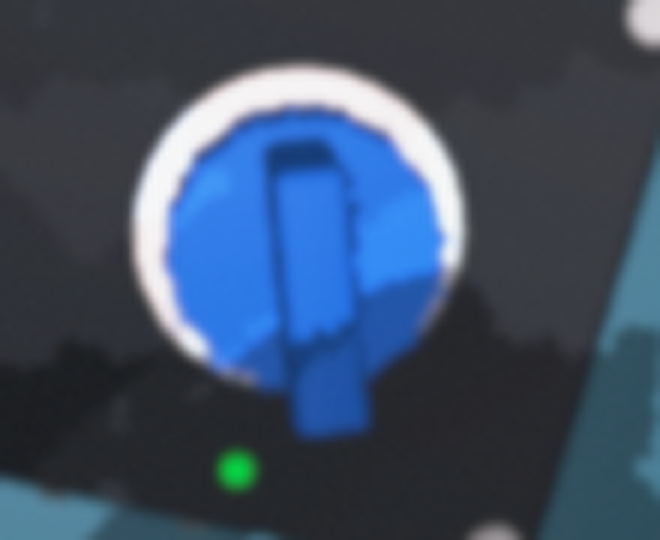

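```bash
python3 - <<'E'
from h import *
s=dict(np.load("w1.npz"));st=dict(np.load("w1s.npz"))
z=np.array([(278,170),(345,168),(370,430),(296,436)])/6+[290,140]
P=onplane(s,z,.121,st);print(P.round(4),P.mean(0).round(4))
a=(P[0]+P[1])/2;b=(P[2]+P[3])/2;d=a-b
print("len",np.linalg.norm(d),"wid",np.linalg.norm(P[0]-P[1]),"yaw",np.degrees(np.arctan2(d[1],d[0])))
print("ring",onplane(s,np.array([299,228])/6+[290,140],.063,st))
Rt=Rq(st["orientation"]); x=Rt[:,0];print("tool x yaw",np.degrees(np.arctan2(x[1],x[0])))
c=P.mean(0); print("shift tool:",Rt.T@(np.r_[c[:2],.092]-st["tool_pos"]))
sc=np.load("side0.npz");
E
```

```text
[[ 0.568  -0.2769  0.121 ]
 [ 0.5706 -0.287   0.121 ]
 [ 0.53   -0.3016  0.121 ]
 [ 0.5263 -0.2902  0.121 ]] [ 0.5487 -0.2889  0.121 ]
len 0.04348007731095706 wid 0.010434213010005805 yaw 18.769359653776856
ring [[ 0.54938235 -0.28877989  0.063     ]]
tool x yaw 12.960743347530318
shift tool: [0.00345025 0.0218112  0.14804776]
```

Request:
jog_arm(gripper=[60,60,60,60,60,60,60,60], translation=[[0.0035,0.022,0],[0.0035,0.022,0.04],[0.0035,0.022,0.08],[0.0035,0.022,0.11],[0.0035,0.022,0.13],[0.0035,0.022,0.14],[0.0035,0.022,0.147],[0.0035,0.022,0.147]], roll=[-0.06,-0.06,-0.06,-0.06,-0.06,-0.06,-0.06,-0.06])

```text
time: 3.2
tool_pos: [0.5496, -0.2983, 0.0925]
orientation: [0.004, 0.99, 0.139, -0.0]
force: [0.1, 0.5, -0.0]
finger_gap: 0.6
```

```bash
python3 - <<'E'
from h import *
from rig import sense, viewer
st=sense(); s=viewer.snapshot("wrist")
cv2.imwrite("pics/w2.png",s["frame"][:,:,::-1]); print(st["tool_pos"],st["force"])
E
```

```text
[ 0.5496072  -0.2983309   0.09249383] [ 0.0951583   0.48033377 -0.01319597]
```

View pics/w2.png

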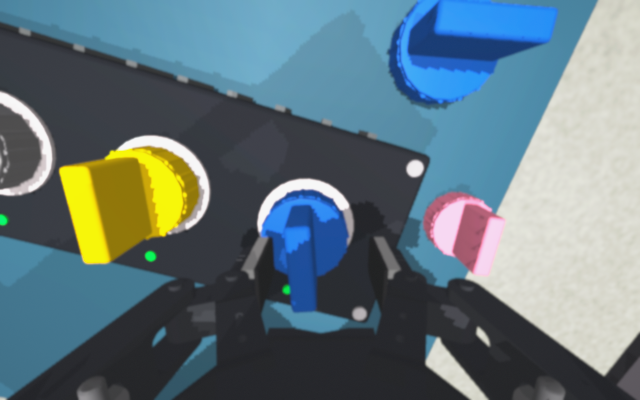

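```bash
python3 - <<'E'
from h import *
from rig import sense, viewer
st=sense(); s=viewer.snapshot("wrist");f=s["frame"]; np.savez("w3.npz",**s)
print(st["tool_pos"],st["orientation"],st["joint_vel"].round(3))
cv2.imwrite("pics/w3z.png",cv2.resize(f[170:330,220:420][:,:,::-1],None,fx=4,fy=3.7,interpolation=cv2.INTER_CUBIC))
print(proj(s,[[.549,-.289,.121]],st))
E
```

```text
[ 0.54986271 -0.29849566  0.09294559] [ 4.64889080e-03  9.90318241e-01  1.38737766e-01 -4.46280181e-05] [ 0.001 -0.008 -0.006 -0.001  0.    -0.002]
[[300.85386632 271.64982823]]
```

View pics/w3z.png

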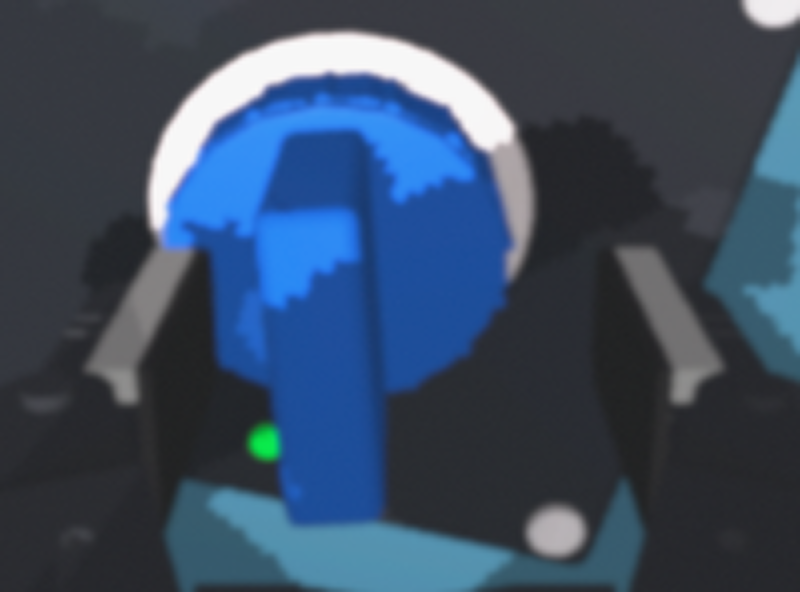

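```bash
python3 - <<'E'
from h import *
from rig import sense
st=sense(); s=dict(np.load("w3.npz"))
z=np.array([(260,212),(355,208),(385,520),(290,523)])/[4,3.7]+[220,170]
P=onplane(s,z,.121,st);d=(P[0]+P[1]-P[2]-P[3])/2
print(P.round(4),P.mean(0),np.degrees(np.arctan2(d[1],d[0])),np.linalg.norm(d))
Rt=Rq(st["orientation"]);print(Rt.round(4).tolist(), Rt.T@(P.mean(0)-st["tool_pos"]))
E
```

```text
[[ 0.568  -0.277   0.121 ]
 [ 0.5713 -0.2868  0.121 ]
 [ 0.5309 -0.3015  0.121 ]
 [ 0.5274 -0.2907  0.121 ]] [ 0.54940606 -0.28899053  0.121     ] 19.42752139564489 0.04291024762004162
[[0.9615, 0.2747, 0.0016], [0.2747, -0.9615, -0.0095], [-0.0011, 0.0096, -1.0]] [ 0.0020591  -0.00914595 -0.02791046]
```

Request:
jog_arm(gripper=[60,60,60,30,0,0,0,0], translation=[[0.002,-0.009,0],[0.002,-0.009,0],[0.002,-0.009,0],[0.002,-0.009,0],[0.002,-0.009,0],[0.002,-0.009,0],[0.002,-0.009,0],[0.002,-0.009,0]], roll=[-0.05,-0.05,-0.05,-0.05,-0.05,-0.05,-0.05,-0.05], newtons=40)

```text
time: 4.3
tool_pos: [0.5496, -0.2896, 0.0933]
orientation: [0.005, 0.987, 0.163, 0.0]
force: [-0.1, -0.4, 1.2]
finger_gap: 0.132
```

```bash
python3 - <<'E'
from h import *
from rig import sense, viewer
st=sense(); print(st["tool_pos"],st["orientation"],st["force"],st["torque"],st["finger_gap"],st["joint_vel"].round(3),st["qpos"].round(3))
E
```

```text
[ 0.54956496 -0.28956321  0.09333098] [4.97021336e-03 9.86542291e-01 1.63430699e-01 1.07826879e-04] [-0.11147342 -0.37393096  1.18711886] [0.05350348 0.06403796 0.05087965] 0.13222534660639643 [ 0.001  0.001 -0.001 -0.     0.     0.   ] [-0.594  0.352  1.723 -0.008  1.06   0.652]
```

Request:
jog_arm(gripper=[0,0,0,0,0,0,0,0], translation=[[0,0,0],[0,0,0],[0,0,0],[0,0,0],[0,0,0],[0,0,0],[0,0,0],[0,0,0]], roll=[-0.1,-0.2,-0.3,-0.4,-0.5,-0.6,-0.7,-0.7], newtons=50)

```text
time: 5.3
tool_pos: [0.5497, -0.2896, 0.0933]
orientation: [0.005, 0.871, 0.491, -0.002]
force: [-0.4, 0.5, 0.9]
finger_gap: 0.133
```

```bash
python3 - <<'E'
from h import *
from rig import sense, viewer
st=sense(); print(st["tool_pos"],st["orientation"],st["force"],st["torque"],st["finger_gap"])
E
```

```text
[ 0.54968448 -0.28955451  0.09332021] [ 0.0047692   0.87097787  0.49129678 -0.00150911] [-0.35293137  0.54350644  0.86533568] [ 0.03460631 -0.04153025 -0.04132728] 0.13270127281861635
```

Turning is smooth and the forces are tiny. I'll continue the turn, to about 105° in total.

Request:
jog_arm(gripper=[0,0,0,0,0,0,0,0], translation=[[0,0,0],[0,0,0],[0,0,0],[0,0,0],[0,0,0],[0,0,0],[0,0,0],[0,0,0]], roll=[-0.12,-0.24,-0.36,-0.48,-0.6,-0.72,-0.8,-0.8])

```text
time: 6.3
tool_pos: [0.5499, -0.2896, 0.0934]
orientation: [0.004, 0.612, 0.791, -0.003]
force: [0.9, -1.1, 0.6]
finger_gap: 0.129
```

```bash
python3 - <<'E'
from h import *
from rig import sense, viewer
st=sense(); print(st["tool_pos"],st["orientation"],st["force"],st["torque"],st["finger_gap"])
s=viewer.snapshot("wrist"); cv2.imwrite("pics/w4.png",s["frame"][:,:,::-1])
E
```

```text
[ 0.54985379 -0.28959817  0.09340784] [ 0.00401558  0.61180513  0.79099192 -0.00318477] [ 0.89125482 -1.05637186  0.62016575] [ 0.06515232 -0.09540779  0.0359017 ] 0.12880650977340874
```

View pics/w4.png

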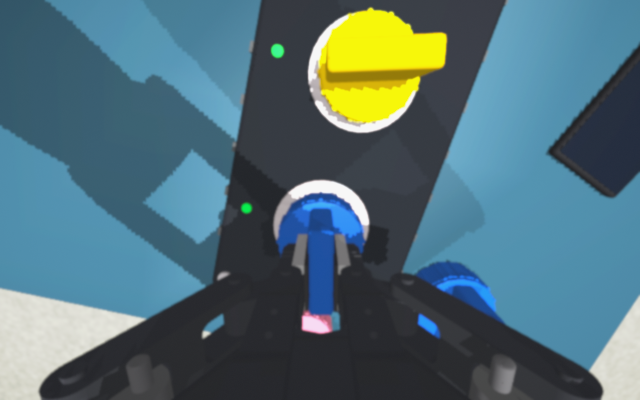

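The wing, held at (320,265), turned with the jaws and now points at about 104°. I'll lift it gently.

Request:
jog_arm(gripper=[0,0,0,0,0,0,0,0], translation=[[0,0,-0.003],[0,0,-0.008],[0,0,-0.015],[0,0,-0.025],[0,0,-0.04],[0,0,-0.06],[0,0,-0.08],[0,0,-0.08]], roll=[0,0,0,0,0,0,0,0])

```text
time: 7.35
tool_pos: [0.5515, -0.29, 0.1771]
orientation: [0.007, 0.612, 0.791, -0.003]
force: [0.7, 0.9, -0.5]
finger_gap: 0.134
```

```bash
python3 - <<'E'
from h import *
from rig import sense, viewer
st=sense(); print(st["tool_pos"],st["orientation"],st["force"],st["torque"],st["finger_gap"])
for n in ("side","wrist"):
    s=viewer.snapshot(n); cv2.imwrite(f"pics/{n}5.png",s["frame"][:,:,::-1])
E
```

```text
[ 0.5515008  -0.29002365  0.17712032] [ 0.0071966   0.61187425  0.79091668 -0.00298719] [ 0.74584708  0.90463848 -0.52162933] [ 0.01551032  0.0049997  -0.02039658] 0.13434906667820223
```

View pics/side5.png

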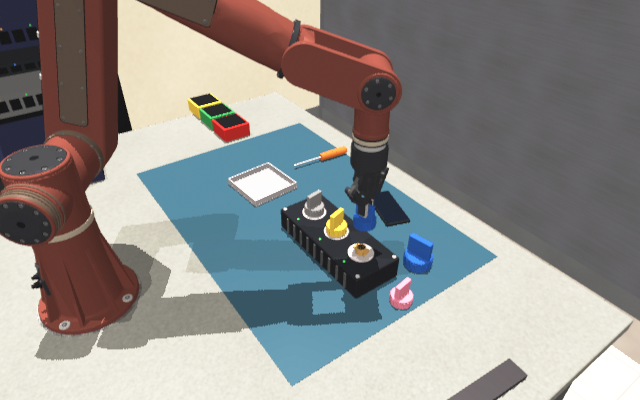

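View pics/wrist5.png

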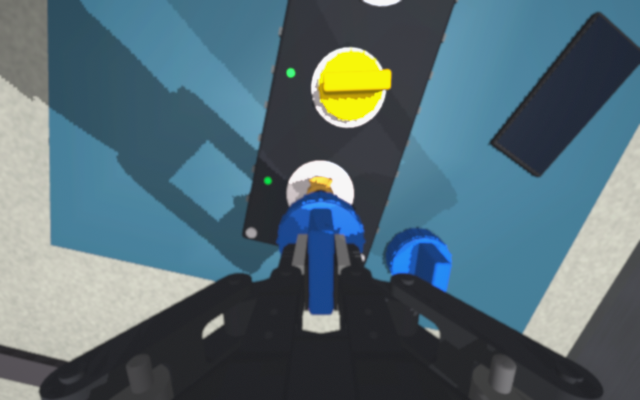

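The blue cap is off, the barrel is exposed at (318,183) in the wrist view, and the grip is sound. Next I'll raise it and carry it to the tray.

Request:
jog_arm(gripper=[0,0,0,0,0,0,0,0], translation=[[0,0,-0.025],[0.01,0.002,-0.05],[0.045,0.01,-0.06],[0.09,0.02,-0.06],[0.14,0.032,-0.06],[0.19,0.044,-0.06],[0.24,0.056,-0.06],[0.28,0.065,-0.06]], roll=[0,0,0,0,0,0,0,0])

```text
time: 8.45
tool_pos: [0.541, 0.0011, 0.2295]
orientation: [0.003, 0.612, 0.791, -0.004]
force: [0.5, 0.0, 0.2]
finger_gap: 0.13
```

Request:
jog_arm(gripper=[0,0,0,0,0,0], translation=[[0.03,0.007,0],[0.07,0.016,0],[0.11,0.026,0],[0.13,0.03,0],[0.13,0.03,0],[0.13,0.03,0]], roll=[0,0,0,0,0,0])

```text
time: 9.2
tool_pos: [0.5372, 0.1334, 0.2278]
orientation: [0.003, 0.612, 0.791, -0.004]
force: [-0.4, -0.4, -0.7]
finger_gap: 0.132
```

```bash
python3 - <<'E'
from h import *
from rig import sense, viewer
st=sense(); print(st["tool_pos"],st["orientation"],st["force"],st["finger_gap"],st["joint_vel"].round(3))
s=viewer.snapshot("wrist"); cv2.imwrite(f"pics/wrist6.png",s["frame"][:,:,::-1])
Rt=Rq(st["orientation"]);print(Rt.round(4).tolist(),Rt.T@(np.array([.5395,.1585,.2])-st["tool_pos"]))
t=dict(np.load("top0.npz"))
print(proj(s,[[.6106,.2397,.022],[.6202,.09,.022],[.4686,.0762,.022],[.4584,.2278,.022]],st))
E
```

```text
[0.53723679 0.13339265 0.22782276] [ 0.00332777  0.61180047  0.79099349 -0.00429087] [-0.40685251 -0.35072651 -0.66233445] 0.13234120631182228 [-0.013 -0.004 -0.005  0.004 -0.     0.001]
[[-0.2514, 0.9679, 0.0], [0.9678, 0.2514, -0.0109], [-0.0105, -0.0027, -0.9999]] [0.02402332 0.00857719 0.02754849]
[[405.42013652 104.89709844]
 [374.37634596 222.95965383]
 [259.10714816 204.86322752]
 [275.8513307   80.18919842]]
```

View pics/wrist6.png

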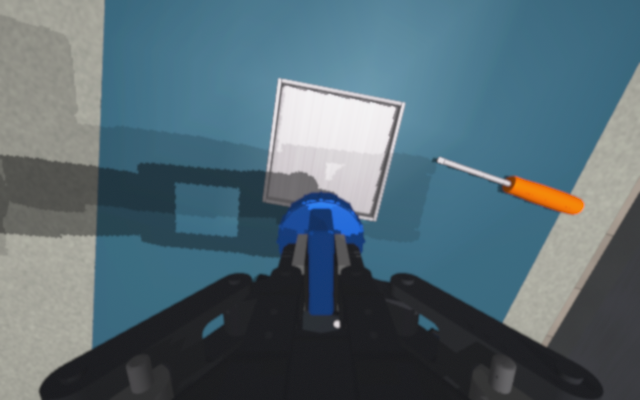

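Request:
jog_arm(gripper=[0,0,0,0,0,0,0,0], translation=[[0.024,0.009,0],[0.026,0.009,0.03],[0.026,0.009,0.06],[0.026,0.009,0.1],[0.026,0.009,0.14],[0.026,0.009,0.165],[0.026,0.009,0.178],[0.026,0.009,0.178]], roll=[0,0,0,0,0,0,0,0])

```text
time: 10.25
tool_pos: [0.5392, 0.1579, 0.0491]
orientation: [0.003, 0.613, 0.79, -0.005]
force: [-0.8, 0.3, 0.1]
finger_gap: 0.13
```

```bash
python3 - <<'E'
from h import *
from rig import sense, viewer
st=sense(); print(st["tool_pos"],st["orientation"],st["force"],st["finger_gap"],st["joint_vel"].round(3))
s=viewer.snapshot("side"); cv2.imwrite(f"pics/side7.png",cv2.resize(s["frame"][120:260,180:380][:,:,::-1],None,fx=4,fy=4))
E
```

```text
[0.53923296 0.15786809 0.04905071] [ 0.00284178  0.61250886  0.79044421 -0.00477155] [-0.79174506  0.34393225  0.0588224 ] 0.13031151026993307 [ 0.008 -0.027 -0.023  0.001  0.002  0.001]
```

View pics/side7.png

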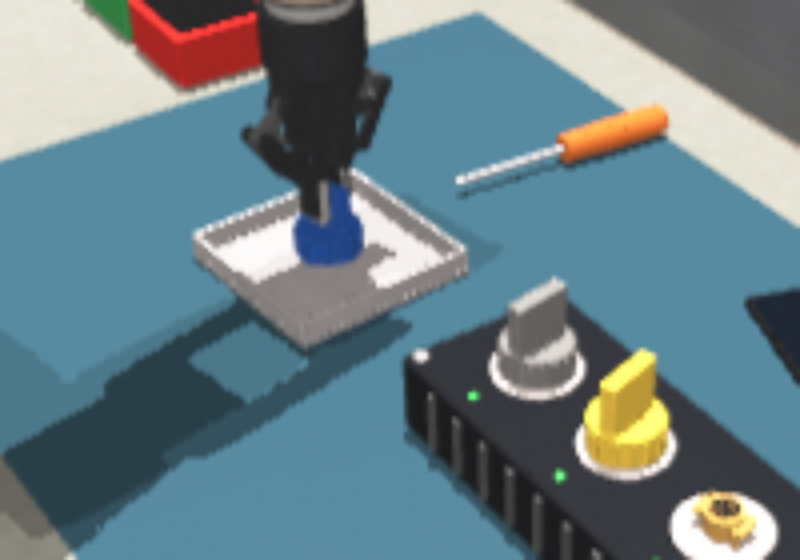

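The cap is centred over the tray, upright, and 14–15 mm above the floor. I'll lower it in small steps and watch the force.

Request:
jog_arm(gripper=[0,0,0,0], translation=[[0,0,0.005],[0,0,0.009],[0,0,0.012],[0,0,0.012]], roll=[0,0,0,0])

```text
time: 10.8
tool_pos: [0.5399, 0.1581, 0.0379]
orientation: [0.003, 0.612, 0.791, -0.004]
force: [0.1, -0.8, -0.4]
finger_gap: 0.128
```

Request:
jog_arm(gripper=[0,0,0], translation=[[0,0,0.001],[0,0,0.002],[0,0,0.002]], roll=[0,0,0])

```text
time: 11.18
tool_pos: [0.5398, 0.1581, 0.0358]
orientation: [0.003, 0.612, 0.791, -0.004]
force: [-0.7, -0.1, -0.3]
finger_gap: 0.13
```

Request:
jog_arm(gripper=[0,0,0], translation=[[0,0,0.001],[0,0,0.001],[0,0,0.001]], roll=[0,0,0])

```text
time: 11.55
tool_pos: [0.5399, 0.1581, 0.0348]
orientation: [0.003, 0.612, 0.791, -0.004]
force: [0.4, -0.1, -0.4]
finger_gap: 0.135
```

Request:
jog_arm(gripper=[0,0,0], translation=[[0,0,0.001],[0,0,0.001],[0,0,0.001]], roll=[0,0,0])

```text
time: 11.92
tool_pos: [0.5401, 0.1581, 0.0343]
orientation: [0.003, 0.612, 0.791, -0.004]
force: [-1.1, -0.2, 4.7]
finger_gap: 0.127
```

A force of 4.7 N at the expected height means it's on the floor, so I'll release.

Request:
jog_arm(gripper=[20,30,40,45,45,45], translation=[[0,0,0],[0,0,0],[0,0,0],[0,0,0],[0,0,0],[0,0,0]], roll=[0,0,0,0,0,0])

```text
time: 12.68
tool_pos: [0.5401, 0.1581, 0.0343]
orientation: [0.003, 0.612, 0.791, -0.004]
force: [-0.4, -0.8, -0.0]
finger_gap: 0.449
```

```bash
python3 - <<'E'
from h import *
from rig import sense, viewer
st=sense(); print(st["tool_pos"],st["force"],st["finger_gap"])
s=viewer.snapshot("wrist"); cv2.imwrite(f"pics/wrist8.png",s["frame"][:,:,::-1])
E
```

```text
[0.54007473 0.15809292 0.03431485] [-0.44177896 -0.84457233 -0.03213649] 0.44880857657936507
```

View pics/wrist8.png

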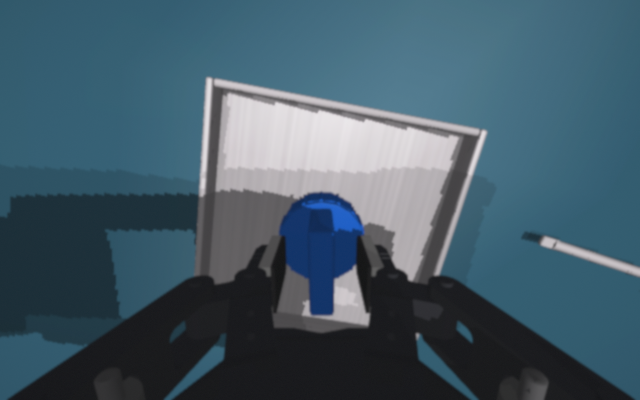

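The cap stands free between the open pads, with the wing at (321,270). I'll retreat upward.

Request:
jog_arm(gripper=[45,45,45,45,45,45,45,45], translation=[[0,0,-0.01],[0,0,-0.03],[0,0,-0.06],[0,0,-0.1],[0,0,-0.14],[0,0,-0.18],[0,0,-0.2],[0,0,-0.2]], roll=[0,0,0,0,0,0,0,0])

```text
time: 13.72
tool_pos: [0.5413, 0.1605, 0.237]
orientation: [0.005, 0.612, 0.791, -0.002]
force: [0.4, -0.1, -0.7]
finger_gap: 0.442
```

Request:
jog_arm(gripper=[45,45,45,45], translation=[[-0.04,-0.02,0],[-0.08,-0.05,0],[-0.1,-0.07,0],[-0.1,-0.07,0]], roll=[0,0,0,0])

```text
time: 14.22
tool_pos: [0.4965, 0.045, 0.2354]
orientation: [0.003, 0.613, 0.79, -0.004]
force: [0.2, 0.1, 0.2]
finger_gap: 0.452
```

```bash
python3 - <<'E'
from h import *
from rig import sense, viewer
st=sense(); print(st["time"],st["tool_pos"],st["force"])
for n,c in (("side",(120,290,180,440)),("wrist",(0,400,0,640))):
    s=viewer.snapshot(n); cv2.imwrite(f"pics/{n}9.png",cv2.resize(s["frame"][c[0]:c[1],c[2]:c[3]][:,:,::-1],None,fx=800/(c[3]-c[2])*.98,fy=800/(c[3]-c[2])*.98))
    if n=="wrist":
        m,cs=blobs(s["frame"],(105,180,60),(122,255,255))
        for c in cs: x,y,w,h=cv2.boundingRect(c); print(x,y,w,h,onplane(s,(x+w/2,y+h/2),.03,st))
    else: S=s
E
```

```text
14.225 [0.49647165 0.04501014 0.23544183] [0.19689678 0.06098818 0.24716682]
358 70 42 44 [[0.53624485 0.15705514 0.03      ]]
```

View pics/side9.png

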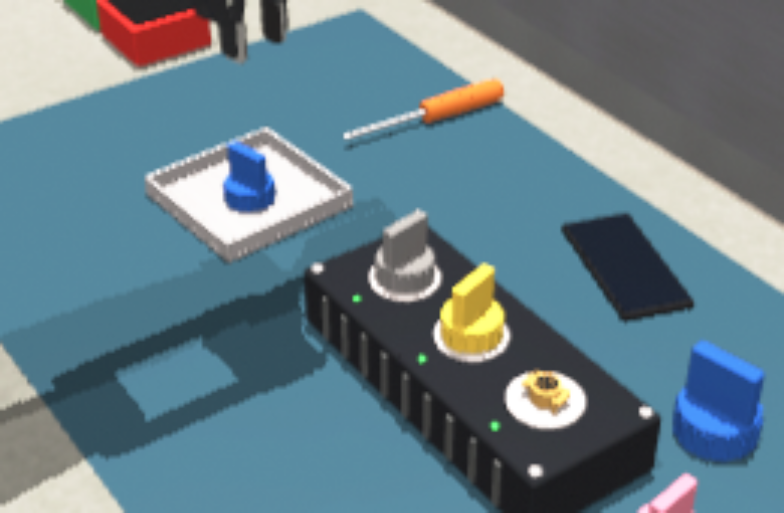

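View pics/wrist9.png

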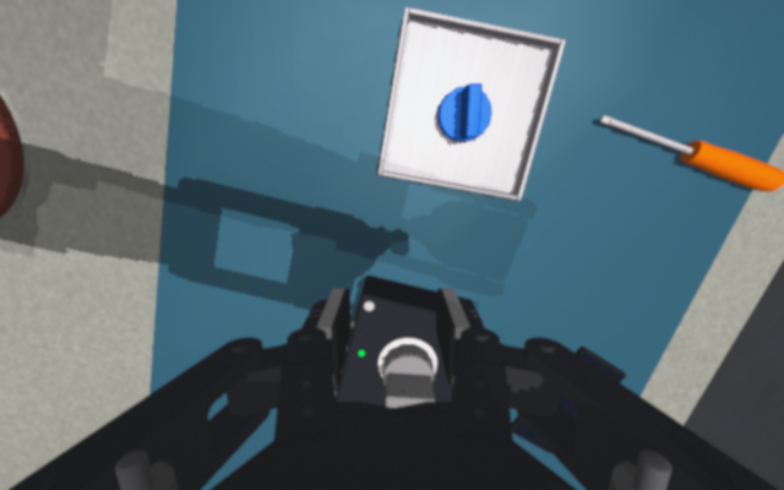

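The cap stands upright near the tray's centre, at about (0.537, 0.157). The grey and yellow caps are untouched on their ports, and the arm is clear, so I'm handing in.

```bash
python3 -c "
from rig import order; print(order.hand_in())"
```

```text
the job is handed in; nothing more can be done
None
```

I unscrewed the blue cap about 85° anticlockwise, lifted it off its port, set it down in the steel tray, released it and handed in after about 14 s of robot time. No verdict was reported.

**Last checks:**
- **Cap position:** it stands upright on the tray floor at about (0.537, 0.157). The tray's centre is about (0.540, 0.159), so it is well inside the walls.
- **Contact:** the highest wrist force I read was 4.7 N, when the cap touched the floor. I only read it at the end of each move, so brief peaks in between would not show.
- **Bystanders:** in the final side picture the grey and yellow caps are still on their ports. I judged this by eye and did not re-measure them.
- **Robot:** the arm is clear of everything, with only noise-level force on the wrist.

**What disagreed:**
- **Off-centre approach:** the first descent stopped about 9 mm to one side, because the arm was still moving when that call began. I saw it before closing the jaws and corrected it.
- **Wing angle:** I measured about 19° before the turn, where 15° is the most the description allows. I gripped at the measured angle, and the cap turned and lifted with about 1 N or less at each reading.

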